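Unfasten the pottery tool chest

TASK

Unfasten the lid of the plywood tool chest: first slide the flat steel keeper all the way out of the way, towards the lid's carrying handle, then draw the round bolt that it blocks all the way back, towards the hinges and out of its staple. Leave both open, and leave the white cup standing where it is on the lid.

Things in the scene. Friction and masses are not known exactly. Their poses are not given: they have to be found in the camera images.
- chest: Fixed plywood chest 260 (x) by 400 (y) by 110 mm high; origin: centre of its underside. x points from the front rail, nearer the robot, to the lid's hinges; y to the end with the carrying handle (fixed dark bar along x, 33 mm high, at y +162, x -30 to +70 mm). All fittings lie on its flat top and are at most 16 mm tall there, but for the knob and the tab.
- keeper_tab (a point): Grip point on the keeper's upright steel tab, 42 mm above the chest's top; tab 10 mm thick (chest y), 24 wide (x), 55 high. It slides with its flat strip along chest y, 2.5 N friction, stays where left, travel 45. Shut: tab at chest x +16, y +20 mm (starts up to 8 mm open), the strip's nose right behind the bolt's knob, stopping it. Fully open: y +65. Axes as the chest's.
- bolt_knob (a point): Grip point on the bolt's upright round knob (16 mm diameter, 55 high), 42 mm above the chest's top. It slides with its round bar along chest x, 3 N friction, stays where left, travel 45. Shut: knob at chest x -5 (up to 2 mm more), y -55 mm, bar in the staple on the front rail. Fully drawn: x +40; moves only once the keeper is out of the way. Axes as the chest's.
- cup: Loose white ceramic cup, 64 mm across and 70 mm tall, standing upright on the lid at about chest x +88, y -164 mm, clear of the fittings. Origin: centre of its underside. A bystander: leave it alone.

How it is judged:
By the outcome, as a careful person would: the job done as asked, in the order asked, and still so for the second after the job is handed in, with the robot touching nothing.
It also fails if it takes over 40 s, if anything falls off the work surface, if the arm or the gripper's body presses on something with over 40 N, if the wrist force passes 120 N, or if a joint passes its speed limit or range.

ROBOT

A 6-joint arm with a two-finger parallel gripper is mounted at the origin on the work surface. World frame = base frame: x ahead of the robot, y to its left, z up, the work surface at z = 0. Lengths are in mm, angles in rad, forces in N, time in s.
With the tool pointing down it reaches from about 300 to 775 mm from the base axis. Payload 14.6 kg.
Tool frame: the origin (TCP) lies on the centre line of the jaws, within the pads' length; the fingertips stand 8 mm ahead of it and the grasp point (between the pads) lies 11 mm behind it; z points along the fingers, y is the direction in which the jaws open and shut (so a half turn about z gives the same grasp; the last joint's range is limited). The gripper opens to 94 mm and grips with 3 to 60 N. Pads are 16 mm wide; open, the fingers measure 119 mm over their backs; the gripper's body (75 mm by 177 mm) begins 78 mm behind the grasp point.
Start: joints at [1.172, 0.3, 1.521, -0, 1.321, -0.067], TCP at [179.157, 519.992, 213.446] pointing down, gripper open.
Joint ranges: [-3.03, 3.03], [-0.79, 2.21], [0.23, 2.52], [-1.04, 4.18], [0, 3.07], [-2.55, 2.55]. Speed limits (rad/s): [2.22, 2.22, 2.57, 3.14, 3.14, 3.14].

INTERFACE

Orientations are given as [roll, pitch, yaw] about the fixed x, y, z axes, in that order (R = Rz(yaw) Ry(pitch) Rx(roll)).
In Python, from cell import read_state, cams, manip gives the robot as it stands.
- The arm moves only by the shell command python3 -m handwheel 'ROWS' [OPENING] [FORCE]. ROWS is JSON, a list of rows, each a list of 4 numbers: the shift along the tool's x, y, z in m, then the turn about the tool's z in degrees. In form: [[dx, dy, dz, turn], ...]. A call has 1 to 5 rows; each row is the pose to reach, as a shift and turn from the pose measured when the call began, along the tool's axes at that moment; what a row does not reach only later rows make up. A row lasts 1/8 s, in which the tool goes at most 62.5 mm and 10.7 degrees, less where a joint would pass 70% of its speed; a pose out of reach is approached as far as the arm can. A call with a gripper value outside its range is refused whole. OPENING is the closure, from 0 (fully open) to 1 (shut), set as the call begins (- or left out, the last holds). The fingers move at their own pace and stop on an object; FORCE is the grip in N (left out, the last holds). Time passes only in rows, so rows that repeat a pose let the fingers close. It gives the time, the measured TCP pose, the force and the opening at its end, in the units of the state.
- read_state(): the state, without advancing time (a new reading comes with each control period).
- cams.camera(name): name is "scene" or "top" or "wrist"; returns the picture (420x560x3 uint8, red, green, blue); there is no depth.
- cams.get_calibration(name): a dict with "vertical_fov" (degrees; the focal length in pixels is half the picture's height over the tangent of half this angle, whatever the lens; pixels are square), "cx", "cy" (the principal point, pixels), "R" (3x3) and "t" (3): a world point X has camera coordinates R X + t. Camera axes: x right, y down, z forward; pixel columns grow to the right and rows downward; lengths in mm; the calibration is good to about 2 mm. A picture is of the moment at which its call begins: read the wrist's pose just before it. get_calibration takes no time and is no camera call; for the wrist camera it gives the pose at the moment of the call.
- manip.sign_off(): hands the job in, once; it reports no verdict.
The state is a dict: "clock": time; "joints": joint angles; "qd": joint speeds; "effort": joint torques, N m; "eef_pos": TCP position; "eef_rot": TCP orientation; "wrist_force": force on the tool from outside, world axes, zero at the start; "moment": the same for the moment, N m; "finger_gap": finger opening in mm.
Only numpy, scipy, OpenCV 4.12 (cv2) and the standard library are available. Lean on these libraries where they do the work, as an engineer would, in place of code of your own. Each camera call takes 0.05 s, during which the arm holds its last target. There are 200 camera calls.

## Working session

There is one attempt and no reset: what is moved stays moved. The work goes in short steps, Python scripts to look and compute and a shell command to move; the robot and the scene stay as the last step left them, time stands still between calls to the robot, and variables do not carry over. Pictures are saved under pics/ and viewed, about 8 in all and at most 12, crops included, and the job is handed in when it is done.

```bash
mkdir -p pics
python3 - <<'E'
from cell import read_state,cams,manip
import cv2
s=read_state();print(s)
for n in("top","scene"):
    im=cams.camera(n);cv2.imwrite(f"pics/{n}0.png",im[:,:,::-1])
    print(n,cams.get_calibration(n))
E
```

```text
{'clock': 0.0, 'joints': array([ 1.17238819e+00,  3.00480762e-01,  1.52161446e+00,  2.39134920e-05,
        1.32070212e+00, -6.65935692e-02]), 'qd': array([ 4.22922643e-04, -1.05616896e-03,  4.11178929e-05,  1.08439978e-04,
       -4.78913892e-04,  1.22690112e-03]), 'effort': array([-4.54082314e-03, -5.31827080e+01, -3.52723968e+01,  7.06325099e-02,
        2.46755633e-02, -4.32681884e-05]), 'eef_pos': array([179.05702349, 519.75373168, 212.86690929]), 'eef_rot': array([-3.14039217e+00, -1.03276524e-04,  2.80977210e+00]), 'wrist_force': array([-0.22467545,  0.23505285, -0.06690712]), 'moment': array([ 0.00077839,  0.0112822 , -0.00383495]), 'finger_gap': 94.12000341536785}
top {'vertical_fov': 51.68586984564319, 'cx': 284.9188597108387, 'cy': 206.71241078300403, 'R': array([[-0.01885312, -0.99964063,  0.01905679],
       [-0.99246401,  0.01640281, -0.12143368],
       [ 0.12107746, -0.02120258, -0.9924166 ]]), 't': array([-58.00739403, 611.83058351, 685.50879994])}
scene {'vertical_fov': 52.42494148754088, 'cx': 280.2786237295191, 'cy': 211.92634976370456, 'R': array([[ 0.86029085,  0.5098003 ,  0.00181549],
       [ 0.41350607, -0.69570204, -0.58737671],
       [-0.29818178,  0.50606553, -0.80931163]]), 't': array([-500.31558775, -200.41392169,  977.4665249 ])}
```

View pics/top0.png

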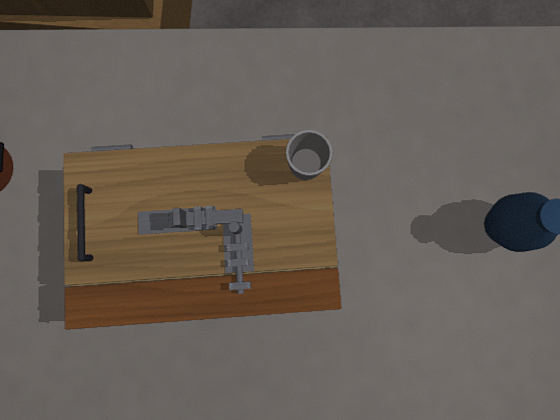

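View pics/scene0.png

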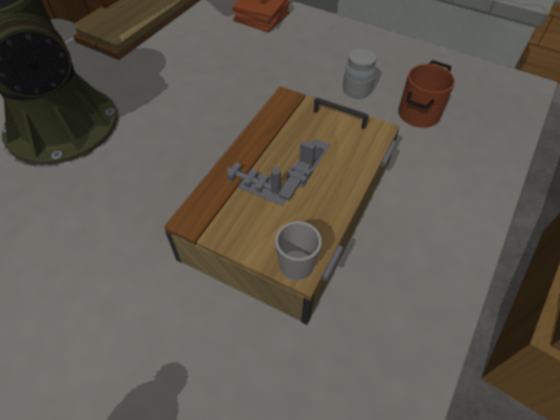

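The top view shows the chest, with corners at about (65,153), (329,140), (340,309) and (66,328). The knob top is near (235,228), the tab near (200,215), and the cup at (308,155). The scene view shows the tab near (308,150) and the knob near (277,172). I'll enlarge both.

```bash
python3 - <<'E'
import cv2,numpy as np
a=cv2.imread("pics/top0.png")[190:310,125:275];b=cv2.imread("pics/scene0.png")[130:220,220:340]
a=cv2.resize(a,None,fx=4,fy=4,interpolation=cv2.INTER_CUBIC)
b=cv2.resize(b,(800-600,150)) if 0 else cv2.resize(b,None,fx=5,fy=5,interpolation=cv2.INTER_CUBIC)
f=lambda i:np.clip(i*1.5,0,255).astype('uint8')
cv2.imwrite("pics/tc.png",f(a));cv2.imwrite("pics/sc.png",f(b))
E
cat > h.py <<'E'
import numpy as np
from cell import cams
def ray(n,u,v,c=None):
    c=c or cams.get_calibration(n); f=210/np.tan(np.radians(c["vertical_fov"])/2)
    R=np.array(c["R"]);t=np.array(c["t"]);d=R.T@np.array([(u-c["cx"])/f,(v-c["cy"])/f,1])
    return -R.T@t,d
def onz(n,u,v,z,c=None):
    o,d=ray(n,u,v,c);return o+d*(z-o[2])/d[2]
def proj(n,X,c=None):
    c=c or cams.get_calibration(n); f=210/np.tan(np.radians(c["vertical_fov"])/2)
    p=np.array(c["R"])@np.array(X)+np.array(c["t"]);return np.array([c["cx"]+f*p[0]/p[2],c["cy"]+f*p[1]/p[2]])
E
python3 - <<'E'
from h import *
np.set_printoptions(precision=1,suppress=True)
print(ray("top",0,0)[0],ray("scene",0,0)[0])
P=[onz("top",*p,110) for p in [(65,153),(329,140),(340,309),(66,328)]]
for p in P:print(p)
print([np.linalg.norm(P[i]-P[i-1]) for i in range(4)])
print("knob top",onz("top",235,228,165),"tab",onz("top",200,215,165))
E
```

```text
[523.1 -53.5 755.7] [ 804.8 -379.   674.3]
[689. 263. 110.]
[ 703.8 -136.8  110. ]
[ 449.9 -145.   110. ]
[431.5 250.7 110. ]
[np.float64(257.8288658378388), np.float64(400.06708598531117), np.float64(253.9616602761231), np.float64(396.14727569035796)]
knob top [567.1   2.4 165. ] tab [585.7  50.  165. ]
```

View pics/tc.png

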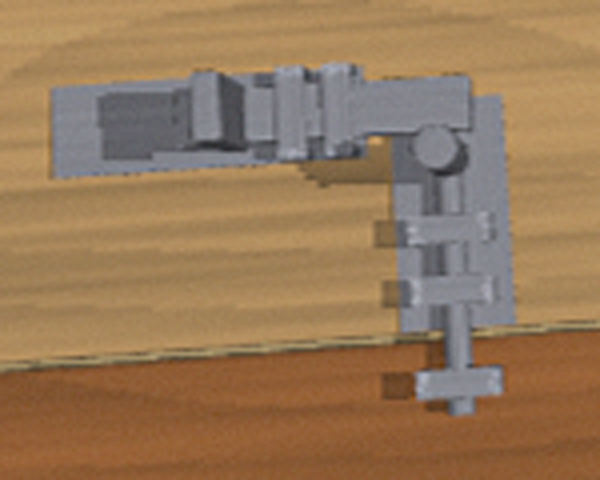

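View pics/sc.png

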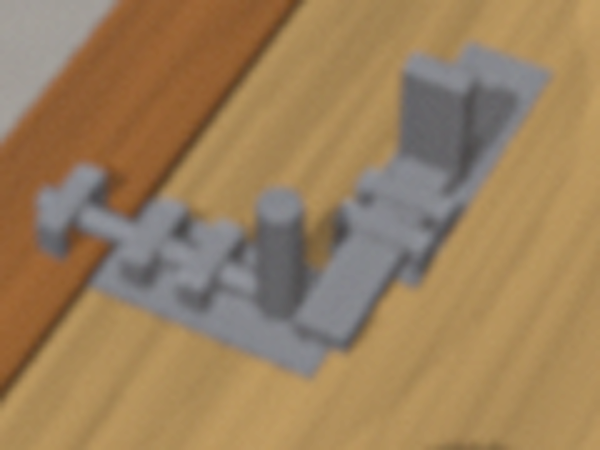

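Run:
```python
from h import *
np.set_printoptions(precision=1,suppress=True)
print("knob",onz("top",233.3,226.5,165),onz("scene",276,170,165))
print("tab",onz("top",176,215.8,165),onz("scene",307.4,144,165))
a=np.radians(2.3);R=np.array([[np.cos(a),-np.sin(a)],[np.sin(a),np.cos(a)]])
for n,p in dict(knob=(-5,-55),tab=(16,20),tabopen=(16,65),knobopen=(40,-55),cup=(88,-164),handle=(20,162)).items():print(n,R@p+[568.5,58])
from cell import read_state;from scipy.spatial.transform import Rotation as Ro
print(Ro.from_euler('xyz',read_state()['eef_rot']).as_matrix())
```

```text
knob [569.2   4.7 165. ] [569.3   6.7 165. ]
tab [585.2  82.6 165. ] [584.6  83.  165. ]
knob [565.7   2.8]
tab [583.7  78.6]
tabopen [581.9 123.6]
knobopen [610.7   4.6]
cup [ 663.  -102.3]
handle [582.  220.7]
[[-0.9  0.3 -0. ]
 [ 0.3  0.9 -0. ]
 [ 0.  -0.  -1. ]]
```

Both cameras agree, and they fit the chest pose: tab at about (585,83) and knob at about (569,5), chest yaw about 2.3°. Next I work out the approach shift.

```bash
cat >> h.py <<'E'
from cell import read_state
from scipy.spatial.transform import Rotation as Ro
def go(x,y,z,yaw=182.3):
    s=read_state();R=Ro.from_euler('xyz',s['eef_rot'])
    d=R.inv().apply(np.array([x,y,z])-s['eef_pos'])/1000
    w=(yaw-np.degrees(s['eef_rot'][2])+180)%360-180
    print("t",s['clock'],"shift",d.round(4),"turn",round(-w,1),"F",s['wrist_force'].round(1),"gap",round(s['finger_gap'],1),s['eef_pos'].round(1))
E
python3 -c "
from h import *
go(585,83,213)"
```

```text
t 0.1 shift [-5.261e-01 -2.807e-01  2.000e-04] turn -21.3 F [0.1 0.2 0. ] gap 94.2 [179.1 519.8 213. ]
```

```bash
python3 -m handwheel '[[-0.053,-0.028,0,-4],[-0.105,-0.056,0,-8],[-0.158,-0.084,0,-12],[-0.21,-0.112,0,-17],[-0.263,-0.14,0,-21]]' 0.35; python3 -c "
from h import *
go(585,83,213)"
```

```text
clock: 0.72
eef_pos: [383.0, 300.1, 213.0]
eef_rot: [-3.141, -0.001, -3.104]
wrist_force: [0.5, 0.4, -0.1]
finger_gap: 60.9
t 0.725 shift [-1.937e-01 -2.246e-01  1.000e-04] turn -0.2 F [ 0.5  0.4 -0.1] gap 60.9 [383.  300.1 213. ]
```

```bash
python3 -m handwheel '[[-0.039,-0.045,0,0],[-0.078,-0.09,0,0],[-0.116,-0.135,0,0],[-0.155,-0.18,0,0],[-0.194,-0.2245,0,0]]'; python3 -m handwheel '[[0,0,0,0],[0,0,0,0]]'
python3 - <<'E'
from h import *
import cv2
go(585,83,141)
c=cams.get_calibration("wrist");im=cams.camera("wrist");cv2.imwrite("pics/w1.png",im[:,:,::-1])
for n,X in dict(tabtop=(585,83,165),knobtop=(569,5,165)).items():print(n,proj("wrist",X,c).round(1))
E
```

```text
clock: 1.35
eef_pos: [586.3, 81.4, 212.9]
eef_rot: [-3.141, -0.001, -3.104]
wrist_force: [0.2, 0.8, 0.1]
finger_gap: 61.0
clock: 1.6
eef_pos: [585.9, 81.5, 212.4]
eef_rot: [-3.141, -0.002, -3.105]
wrist_force: [-0.1, 0.7, -0.0]
finger_gap: 61.0
t 1.6 shift [0.0007 0.0016 0.0714] turn -0.2 F [-0.1  0.7 -0. ] gap 61.0 [585.9  81.5 212.4]
tabtop [284.6 233.9]
knobtop [179.5 209.7]
```

View pics/w1.png

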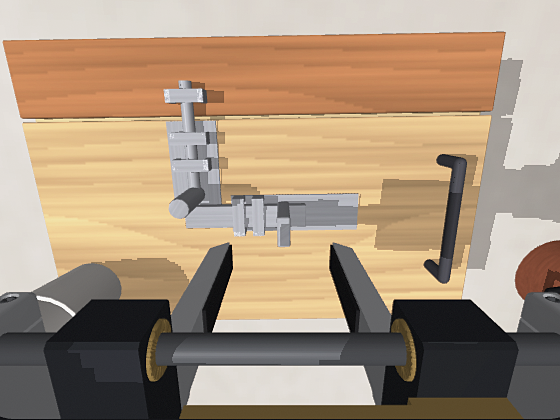

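In the wrist view the tab's top is at about (284,238) and the knob's top at (179,209). Both match the predictions within about 4 px, and the tab is centred between the jaws (tips at 228 and 342). I'll descend.

```bash
python3 -m handwheel '[[0.001,0.0015,0.025,0],[0.001,0.0015,0.05,0],[0.001,0.0015,0.0714,0],[0.001,0.0015,0.0714,0],[0.001,0.0015,0.0714,0]]'; python3 -m handwheel '[[0,0,0,0],[0,0,0,0],[0,0,0,0],[0,0,0,0],[0,0,0,0]]' 1 25; python3 -c "
from h import *
go(583,125,141)"
```

```text
clock: 2.28
eef_pos: [584.7, 84.2, 142.6]
eef_rot: [-3.141, -0.0, -3.103]
wrist_force: [-0.1, 0.1, 0.0]
finger_gap: 60.8
clock: 2.9
eef_pos: [584.7, 84.1, 142.5]
eef_rot: [-3.141, -0.0, -3.103]
wrist_force: [-0.6, 0.1, 0.3]
finger_gap: 14.3
t 2.9 shift [0.0001 0.0409 0.0015] turn -0.1 F [-0.6  0.1  0.3] gap 14.3 [584.7  84.1 142.5]
```

```bash
python3 -m handwheel '[[0,0,0,0],[0,0,0,0],[0,0,0,0]]'; python3 -m handwheel '[[0,0.008,0,0],[0,0.016,0,0],[0,0.024,0,0],[0,0.032,0,0],[0,0.036,0,0]]';  python3 -c "
from h import *
go(583,125,141)"
```

```text
clock: 3.28
eef_pos: [584.7, 84.1, 142.5]
eef_rot: [-3.141, -0.0, -3.103]
wrist_force: [0.4, -0.6, -0.6]
finger_gap: 9.7
clock: 3.9
eef_pos: [583.0, 120.8, 142.4]
eef_rot: [-3.141, -0.001, -3.102]
wrist_force: [-4.6, -3.2, 3.0]
finger_gap: 9.7
t 3.9 shift [-0.0002  0.0042  0.0014] turn -0.0 F [-4.6 -3.2  3. ] gap 9.7 [583.  120.8 142.4]
```

```bash
for i in 1 ; do python3 -m handwheel '[[0,0.0015,0,0],[0,0.003,0,0],[0,0.003,0,0]]'; done; python3 -m handwheel '[[0,0.0015,0,0],[0,0.003,0,0],[0,0.003,0,0]]'
```

```text
clock: 4.28
eef_pos: [582.8, 124.1, 142.5]
eef_rot: [-3.141, -0.001, -3.102]
wrist_force: [-4.1, 0.4, 2.9]
finger_gap: 9.6
clock: 4.65
eef_pos: [582.6, 126.5, 142.4]
eef_rot: [-3.14, -0.001, -3.102]
wrist_force: [-4.2, -7.0, 2.2]
finger_gap: 10.0
```

```bash
python3 -m handwheel '[[0,0.001,0,0],[0,0.002,0,0],[0,0.002,0,0]]'
```

```text
clock: 5.03
eef_pos: [582.6, 126.6, 142.3]
eef_rot: [-3.137, -0.002, -3.103]
wrist_force: [-4.5, -15.9, 1.8]
finger_gap: 10.0
```

The tab is at its stop: the force rose to 16 N with no further motion, after about 42 mm of travel. I'll release and lift.

```bash
python3 -m handwheel '[[0,0,0,0],[0,0,0,0],[0,0,0,0],[0,0,0,0]]' 0.35; python3 -m handwheel '[[0,0,-0.03,0],[0,0,-0.06,0],[0,0,-0.07,0],[0,0,-0.07,0]]'; python3 -c "
from h import *
go(569,5,212)"
```

```text
clock: 5.52
eef_pos: [582.7, 126.8, 142.3]
eef_rot: [-3.137, -0.002, -3.103]
wrist_force: [-0.1, 0.2, -0.7]
finger_gap: 46.7
clock: 6.02
eef_pos: [582.8, 127.2, 212.1]
eef_rot: [-3.137, -0.001, -3.103]
wrist_force: [1.0, 0.2, 0.2]
finger_gap: 61.0
t 6.025 shift [ 0.0185 -0.1216  0.0007] turn -0.1 F [1.  0.2 0.2] gap 61.0 [582.8 127.2 212.1]
```

```bash
python3 -m handwheel '[[0.006,-0.04,0,0],[0.012,-0.08,0,0],[0.0185,-0.1216,0,0],[0.0185,-0.1216,0,0],[0.0185,-0.1216,0,0]]'
python3 - <<'E'
from h import *
import cv2
go(569,5,141)
c=cams.get_calibration("wrist");im=cams.camera("wrist");cv2.imwrite("pics/w2.png",im[:,:,::-1])
for n,X in dict(tabtop=(582.5,124,165),knobtop=(569,5,165)).items():print(n,proj("wrist",X,c).round(1))
E
```

```text
clock: 6.65
eef_pos: [568.8, 5.4, 211.7]
eef_rot: [-3.138, -0.003, -3.103]
wrist_force: [0.3, 0.4, -0.2]
finger_gap: 60.9
t 6.65 shift [-0.0004 -0.0001  0.0707] turn -0.1 F [ 0.3  0.4 -0.2] gap 60.9 [568.8   5.4 211.7]
tabtop [436.8 258. ]
knobtop [282.3 235.6]
```

View pics/w2.png

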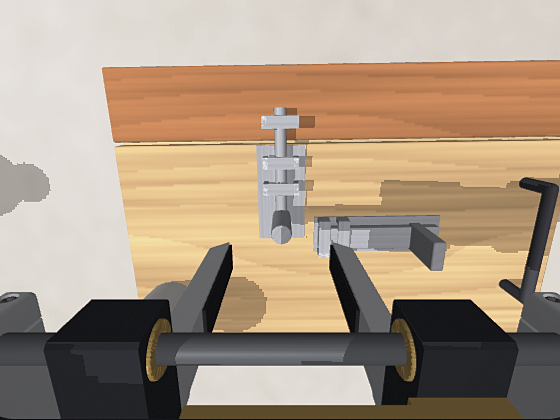

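The keeper is clear: its nose is near (318,237), well away from the knob, and the tab is at (436,255). The knob's top, at (282,235), is centred between the jaws. I'll descend and grip it.

```bash
python3 -m handwheel '[[0,0,0.025,0],[0,0,0.05,0],[0,0,0.07,0],[0,0,0.07,0],[0,0,0.07,0]]'; python3 -m handwheel '[[0,0,0,0],[0,0,0,0],[0,0,0,0],[0,0,0,0],[0,0,0,0]]' 1 35;python3 -m handwheel '[[0,0,0,0],[0,0,0,0]]'; python3 -c "
from h import *
go(569+42,5+1.7,142)"
```

```text
clock: 7.32
eef_pos: [569.1, 6.0, 142.6]
eef_rot: [-3.138, -0.002, -3.102]
wrist_force: [-0.6, -0.5, 0.0]
finger_gap: 60.9
clock: 7.95
eef_pos: [569.1, 5.6, 142.7]
eef_rot: [-3.137, -0.002, -3.102]
wrist_force: [-0.7, -6.2, 0.3]
finger_gap: 15.4
clock: 8.2
eef_pos: [569.1, 5.5, 142.7]
eef_rot: [-3.137, -0.002, -3.102]
wrist_force: [-0.5, -1.3, -0.2]
finger_gap: 15.4
t 8.2 shift [-0.0419 -0.0005  0.0006] turn -0.0 F [-0.5 -1.3 -0.2] gap 15.4 [569.1   5.5 142.7]
```

```bash
python3 -m handwheel '[[-0.008,0,0,0],[-0.016,0,0,0],[-0.024,0,0,0],[-0.032,0,0,0],[-0.038,0,0,0]]'; python3 -m handwheel '[[-0.002,0,0,0],[-0.004,0,0,0],[-0.004,0,0,0]]'; python3 -m handwheel '[[-0.002,0,0,0],[-0.003,0,0,0],[-0.003,0,0,0]]'
```

```text
clock: 8.82
eef_pos: [607.7, 7.5, 142.7]
eef_rot: [-3.137, -0.001, -3.102]
wrist_force: [-3.8, 4.4, 3.0]
finger_gap: 15.4
clock: 9.2
eef_pos: [611.9, 7.7, 142.7]
eef_rot: [-3.137, -0.001, -3.102]
wrist_force: [-0.7, 2.7, 1.4]
finger_gap: 15.2
clock: 9.57
eef_pos: [612.9, 7.8, 142.6]
eef_rot: [-3.138, -0.006, -3.101]
wrist_force: [-19.8, 2.2, 11.2]
finger_gap: 15.1
```

The bolt is at its stop, with 20 N and only 1 mm of further motion. I'll release, lift clear and check.

```bash
python3 -m handwheel '[[0,0,0,0],[0,0,0,0],[0,0,0,0],[0,0,0,0]]' 0.35; python3 -m handwheel '[[0,0,-0.03,0],[0,0,-0.06,0],[0,0,-0.09,0],[0,0,-0.09,0]]'; python3 -m handwheel '[[0.05,0,0,0],[0.1,0,0,0],[0.14,0,0,0],[0.14,0,0,0],[0.14,0,0,0]]'
python3 - <<'E'
from h import *
import cv2
c=cams.get_calibration("wrist");im=cams.camera("wrist");b=cams.camera("scene")
cv2.imwrite("pics/end.png",im[:,:,::-1]);cv2.imwrite("pics/end_s.png",cv2.resize(b[80:300,160:420,::-1],None,fx=2.6,fy=2.6,interpolation=cv2.INTER_CUBIC))
for n,X in dict(tabtop=(582,126,165),knobtop=(612,6.5,165)).items():print(n,proj("wrist",X,c).round(1),((proj("scene",X)-[160,80])*2.6).round())
E
```

```text
clock: 10.07
eef_pos: [613.0, 7.6, 142.6]
eef_rot: [-3.137, -0.006, -3.102]
wrist_force: [0.0, -0.5, -0.4]
finger_gap: 51.8
clock: 10.58
eef_pos: [614.3, 8.0, 234.7]
eef_rot: [-3.137, -0.002, -3.102]
wrist_force: [-0.9, 0.6, -0.6]
finger_gap: 61.4
clock: 11.2
eef_pos: [474.9, 2.4, 234.6]
eef_rot: [-3.137, -0.002, -3.102]
wrist_force: [0.7, -0.2, -0.5]
finger_gap: 60.9
tabtop [412.  341.2] [411. 125.]
knobtop [281.  363.4] [362. 262.]
```

View pics/end_s.png

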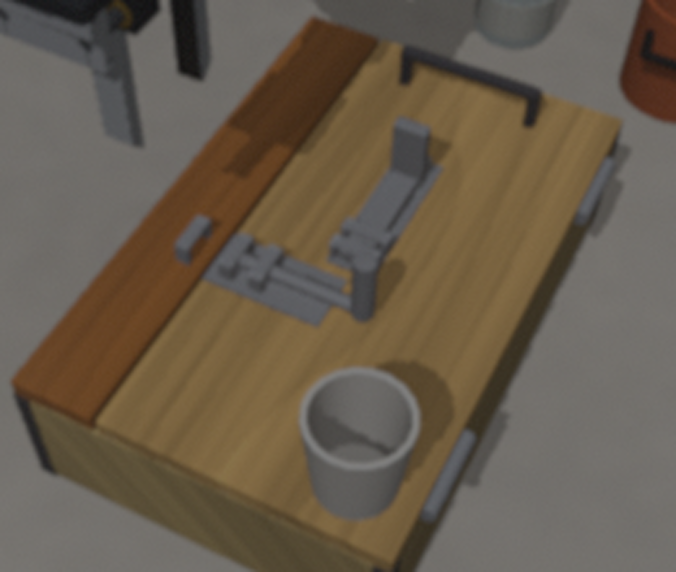

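View pics/end.png

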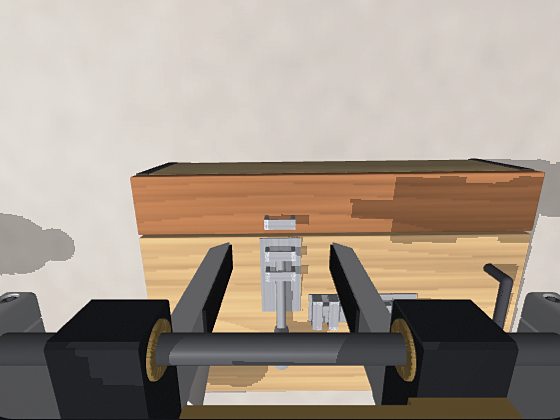

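The scene crop shows the bolt out of the staple: the staple stands empty at (192,238) and the knob's top is at (364,262), against a predicted (362,262). The tab's top is at (411,127), predicted (411,125), so it is fully open. The cup is upright in its place and the arm is clear, so I'll hand in.

```bash
python3 -c "
from cell import manip
print(manip.sign_off())"
```

```text
the job is handed in; nothing more can be done
None
```

The lid is unfastened: I slid the keeper about 42 mm to its stop towards the carrying handle, then drew the bolt about 43 mm to its stop towards the hinges. Each stop showed as a rise in wrist force to 16 N and 20 N, with almost no further motion.

- **Last pictures:** the staple is empty, and the tab and knob stand within a few pixels of their expected fully open positions. The white cup is upright in its place on the lid.
- **Robot:** it is clear of everything, and I handed in at about 11.3 s of the 40 s allowed. The highest wrist force shown at the end of any move was about 23 N.
- **Checks:** none failed or disagreed. After sign-off I got no verdict and looked no further.

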